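Unlock the workshop's oil box

ROBOT

A 6-joint arm with a two-finger parallel gripper is mounted at the origin on the work surface. World frame = base frame: x ahead of the robot, y to its left, z up, the work surface at z = 0. Lengths are in m, angles in degrees, forces in N, time in s.
With the tool pointing down it reaches from about 0.4 to 0.825 m from the base axis. Payload 7 kg.
Tool frame: the origin (TCP) lies on the centre line of the jaws, within the pads' length; the fingertips stand 11 mm ahead of it and the grasp point (between the pads) lies 8 mm behind it; z points along the fingers, y is the line along which they close (so a half turn about z gives the same grasp; the last joint's range is limited). The gripper opens to 88 mm and grips with 3 to 60 N. Pads are 19 mm wide; open, the fingers measure 130 mm over their backs; the gripper's body (78 mm by 193 mm) begins 47 mm behind the grasp point.
Start: joints at [81.079, 20.546, 0.682, 0, -70.136, -16.507], TCP at [0.29, 0.61, 0.238] pointing down, gripper open.
Joint ranges: [-176.03, 176.03], [-82.01, 121.73], [-58.28, 71.71], [-173.87, 95.51], [-174.79, -0.11], [-173.66, 173.66]. Speed limits (degrees/s): [136.94, 136.94, 172.46, 180, 180, 180].

INTERFACE

Orientations are given as [roll, pitch, yaw] about the fixed x, y, z axes, in that order (R = Rz(yaw) Ry(pitch) Rx(roll)).
In Python, from plant import r, capture, camera_model, job gives the robot as it stands.
- The arm moves only by the tool drive_tool, never from a script. Its argument "increments" is a list that holds one entry, the list of rows, each a list of 5 numbers: the gripper's target within -1 to 1 (fully open at 1, half-way at 0, shut at -1), then the shift along the tool's x, y, z scaled (see below), then the turn about the tool's z scaled (see below). In form: [[[gripper, tx, ty, tz, roll], ...]]. A call has 1 to 5 rows; each row is the pose to reach, as a shift and turn from the pose commanded when the call began, along the tool's axes at that moment, turning the shorter way round; what a row does not reach only later rows make up. The controller multiplies each number of a shift by 120 mm and each number of a turn by 360 degrees. A row lasts 1/8 s, in which the tool goes at most 62.5 mm and 10.7 degrees, less where a joint would pass 70% of its speed; a pose out of reach is approached as far as the arm can. A call with a number of a shift or a turn outside -1 to 1 is refused whole. A call with a gripper value outside its range is refused whole. The fingers move at their own pace and stop on an object; "squeeze" is the grip in N (left out, the last holds). Time passes only in rows, so rows that repeat a pose let the fingers close. It gives the time, the measured TCP pose, the force, the opening and the grip force at its end, in the units of the state.
- r.get_state(): the state, without advancing time (a new reading comes with each control period).
- capture(name): name is "scene" or "top" or "wrist"; returns the picture (420x560x3 uint8, red, green, blue); there is no depth.
- camera_model(name): a dict with "camera_matrix" (3x3 intrinsics, pixels), "rvec" (rotation vector, rad) and "tvec" (3), from world to camera coordinates, as OpenCV has them. Camera axes: x right, y down, z forward; pixel columns grow to the right and rows downward; lengths in m; the calibration is good to about 2 mm. The wrist camera is an equidistant fisheye: a pixel r from the principal point sees the ray r / f radians off the axis. A picture is of the moment at which its call begins: read the wrist's pose just before it. camera_model takes no time and is no camera call; for the wrist camera it gives the pose at the moment of the call.
- job.close_job(): hands the job in; it is judged then, once.
The state is a dict: "time_s": time; "joints": joint angles; "qd": joint speeds; "joint_torque": joint torques, N m; "tcp_pos": TCP position; "eef_rot": TCP orientation; "contact_force": force on the tool from outside, world axes, zero at the start; "moment": the same for the moment, N m; "gripper_width": finger opening in m; "gripper_force": force on a finger pad.
Only numpy, scipy, OpenCV 4.12 (cv2) and the standard library are available. Lean on these libraries where they do the work, as an engineer would, in place of code of your own. Each camera call takes 0.05 s, during which the arm holds its last target. There are 200 camera calls.

TASK

Unlock the blue steel oil box with its lime-headed key: take the key off its hook, push it gently straight down into the lock until its collar is fully home, turn it clockwise to its stop so that the lid springs ajar, turn it back home and draw it out. Leave the lid ajar, hang the key back on its free hook and let go of it. Do not force the key, bang or lean on the box, drop the key, or disturb the plum-headed key, the mug, the bottle or the mould.

Things in the scene. Friction and masses are not known exactly. Their poses are not given: they have to be found in the camera images.
- oil_key: The key to use: steel safe key, lime-green plastic head, 73 mm long, 45 g. Origin: centre of the underside of its 12 mm wide collar, the face that seats on the lock. z up along the stem to the head, y across the head, x through its thickness. Head: flat frame 30 mm wide (y), 9 mm thick (x), from z = 12 to 48 mm, flat side edges to grip. Both halves are alike: it fits either way round.
- oil_key_eye (a point): Centre of the rectangular eye in the lime key's head: eye 16 mm wide (y) x 19 mm high, centre 31.5 mm above the key's origin (its upper edge 9.5 mm above this point). Same axes as the key.
- oil_key_tip (a point): Rounded tip of the lime key's stem (4.5 mm thick), 24.8 mm below the key's origin. Flat bits stand out from the stem along y, 4.5 mm thick (x): 14.5 mm wide from 4 to 8 mm above this point, 18.5 mm wide from 8 to 17 mm above it.
- store_key: The other key, the same shape with a plum-coloured head, on the other hook; leave it alone.
- lockbox: Blue steel lock box, fixed, 250 mm deep (x) x 300 mm wide (y) x 95 mm high, front towards -x. Origin: centre of its underside. The front 82 mm of its top is a fixed ledge with the lock; behind it is the lid, flush with the ledge, hinged at the +x side, with a bar handle 16 mm high. The key turns only when fully home; off home its bits are trapped, so it cannot be drawn out.
- keyway (a point): Nominal place of the keyway's mouth, on top of the steel escutcheon (42 x 54 mm, 99 mm above the table, 4 mm above the ledge), 48 mm before the lid; axes as the box. The lock was fitted by hand: the true slot is up to 4 mm off in x and in y, feel for it. Slot 20.1 mm long (y) x 6.1 mm wide (x), 1 mm chamfer. Key home: collar on the escutcheon, key y along box y.
- lock_plug (a joint): Angle of the lock's plug: 0 = home, in line with the keyway; grows clockwise seen from above to a hard stop at about 1.3 rad. Spring and friction resist with 0.06 N m at first, 0.14 N m near the stop, where the moment climbs fast (over 0.3 N m is forcing it); let go, it springs home. The key has some 0.1 rad of play in it. The bolt frees the lid before the stop.
- lockbox_lid (a joint): Lid angle: 0 = shut and latched; once the bolt is drawn back, springs lift it to about 0.09 rad (front edge 15 mm up), where it stays by itself.
- key_rack: Low wooden key rack, fixed: base 100 (x) x 220 (y) x 14 mm, upright board 14 mm thick, its top 118 mm above the table. Origin: centre of its underside. Two level steel pegs 5 mm thick stick out of the board towards +x, 40 mm long, each ending in an 8 mm ball. The keys hang by their eyes on them, head width (y) along the rack's y.
- hook_right (a point): On the axis of the peg at the rack's -y side, 108 mm above the table, 23 mm out from the board and 17 mm short of the ball's centre. Axes as the rack. A key hanging here has its eye's centre 7 mm below this point. The lime key starts on one of the two pegs, the plum key on the other.
- hook_left (a point): The same for the peg at the rack's +y side, 110 mm from the other.
- mug: Mauve mug, 82 mm across and 95 mm high, in front of the box; origin at the centre of its underside.
- oil_bottle: Small amber bottle with a black cap, 30 mm across and 75 mm high, beside the box; origin at the centre of its underside.
- mould: Lime-green ring-shaped soap mould, 68 mm across and 28 mm high, beyond the rack; origin at the centre of its underside.
Not all that is in view belongs to the job. Of the things that look like the key_rack, take the one that is farthest to the robot's right at the start.

How it is judged:
By the outcome, as a careful person would: the job done as asked, in the order asked, and still so for the second after the job is handed in, with the robot touching nothing.
It also fails if it takes over 72 s, if anything falls off the work surface, if the arm or the gripper's body presses on something with over 40 N, if the wrist force passes 120 N, or if a joint passes its speed limit or range.

## Working session

There is one attempt and no reset: what is moved stays moved. The work goes in short steps, Python scripts to look and compute and a tool call to move; the robot and the scene stay as the last step left them, time stands still between calls to the robot, and variables do not carry over. Pictures are saved under pics/ and viewed, at most 10 in all, crops included, and the job is handed in when it is done.

Besides the shell and the picture viewer there is one more tool, called after "Call:" as name(argument=value, ...), one argument or row to a line, values as JSON. drive_tool: Moves the arm, as the interface text tells. Its arguments: {"type":"object","properties":{"increments":{"type":"array"},"squeeze":{"type":"number"}},"required":["increments"]}

```bash
mkdir -p pics; python3 - <<'E'
from plant import r,capture,camera_model,job
import cv2,numpy as np
s=r.get_state();print({k:np.round(v,3).tolist() for k,v in s.items()})
for n in("scene","top"):
    im=capture(n);cv2.imwrite(f"pics/{n}0.png",im[:,:,::-1])
    m=camera_model(n);K=np.array(m["camera_matrix"]);R=cv2.Rodrigues(np.array(m["rvec"],float))[0];print(n,K.tolist(),(-R.T@np.array(m["tvec"]).ravel()).round(3),R.round(3).tolist())
a=cv2.imread("pics/scene0.png");print(a.shape)
E
ls
```

```text
{'time_s': 0.0, 'joints': [81.079, 20.592, 0.633, -0.019, -70.135, -16.507], 'qd': [0.05, 0.057, 0.073, -0.047, -0.016, -0.035], 'joint_torque': [-0.002, -58.272, 29.305, 6.997, 0.007, -0.0], 'tcp_pos': [0.29, 0.609, 0.237], 'eef_rot': [179.905, -0.009, -25.434], 'contact_force': [-0.07, -0.701, -0.235], 'moment': [0.015, -0.008, -0.001], 'gripper_force': 0.0, 'gripper_width': 0.088}
scene [[418.6821359505471, 0.0, 285.91967401467014], [0.0, 418.6821359505471, 208.01722701153363], [0.0, 0.0, 1.0]] [1.265 0.373 0.83 ] [[-0.443, 0.897, -0.011], [0.598, 0.286, -0.749], [-0.668, -0.338, -0.663]]
top [[437.89239060805164, 0.0, 275.42001054501003], [0.0, 437.89239060805164, 209.12445409559012], [0.0, 0.0, 1.0]] [ 0.417 -0.008  1.248] [[-0.001, -1.0, -0.014], [-0.997, 0.002, -0.073], [0.073, 0.014, -0.997]]
(420, 560, 3)
pics
```

View pics/scene0.png

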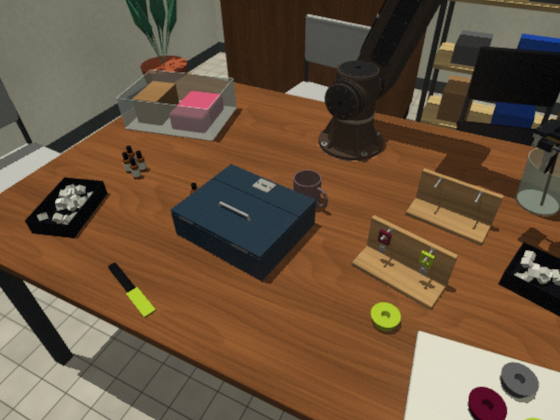

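View pics/top0.png

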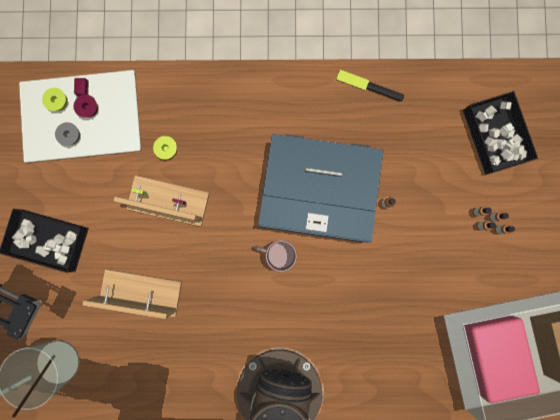

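Scene: the correct rack (farther to −y) is at top px (160,200) with lime key at (138,192) on its left peg and plum at (180,203). The escutcheon is at (317,222), the mug at (280,256).

```bash
cat > h.py <<'E'
import cv2,numpy as np
from plant import r,capture,camera_model,job
def cam(n):
    m=camera_model(n);K=np.array(m["camera_matrix"],float);R=cv2.Rodrigues(np.array(m["rvec"],float))[0];t=np.array(m["tvec"],float).ravel();return K,R,-R.T@t
def ray(c,u,v,fish=False):
    K,R,C=c;a=np.array([(u-K[0,2])/K[0,0],(v-K[1,2])/K[1,1]])
    if fish:
        th=np.hypot(*a);d=np.r_[a/th*np.sin(th),np.cos(th)] if th>1e-9 else np.array([0,0,1.])
    else: d=np.r_[a,1]
    return C,R.T@d
def plane(c,u,v,z,fish=False):
    C,d=ray(c,u,v,fish);return C+d*(z-C[2])/d[2]
def proj(c,P,fish=False):
    K,R,C=c;p=R@(np.array(P)-C)
    if fish:
        rr=np.hypot(p[0],p[1]);th=np.arctan2(rr,p[2]);q=p[:2]/rr*th
    else:q=p[:2]/p[2]
    return q*[K[0,0],K[1,1]]+K[:2,2]
E
python3 - <<'E'
from h import *
a=cv2.imread("pics/top0.png");c=cam("top")
x=cv2.resize(a[165:235,105:215],None,fx=5,fy=5,interpolation=3);y=cv2.resize(a[195:255,290:350],None,fx=4,fy=4,interpolation=3)
o=np.zeros((600,550,3),np.uint8);o[:350]=x;o[355:595,:240]=y
s=cv2.imread("pics/scene0.png");o[355:595,245:545]=cv2.resize(s[225:285,365:440],None,fx=4,fy=4,interpolation=3)
cv2.imwrite("pics/crop.png",o)
hsv=cv2.cvtColor(a,cv2.COLOR_BGR2HSV);
m=cv2.inRange(hsv,(95,60,30),(125,255,130));m[:,:250]=0;m[:,390:]=0;m[:125]=0;m[245:]=0
cs=max(cv2.findContours(m,0,2)[0],key=cv2.contourArea);rc=cv2.minAreaRect(cs);bp=cv2.boxPoints(rc);print(rc,[plane(c,*p,.095)[:2].round(4).tolist() for p in bp])
w=cv2.inRange(hsv,(0,0,150),(180,50,255))[195:255,290:350]
cs=max(cv2.findContours(w,0,2)[0],key=cv2.contourArea)+[290,195];rc=cv2.minAreaRect(cs.astype(np.float32));print(rc,plane(c,*rc[0],.099),[plane(c,*p,.099)[:2].round(4).tolist() for p in cv2.boxPoints(rc)])
E
```

```text
((324.8017578125, 156.4096221923828), (110.90873718261719, 29.58391571044922), 8.004729270935059) [[0.6237, 0.0283], [0.7029, 0.0173], [0.6599, -0.2748], [0.5815, -0.2624]]
((316.8699951171875, 221.9099884033203), (20.930362701416016, 17.111984252929688), 8.130102157592773) [ 0.46735185 -0.1006124   0.099     ] [[0.4491, -0.0702], [0.4935, -0.0768], [0.4857, -0.1311], [0.4413, -0.1243]]
```

View pics/crop.png

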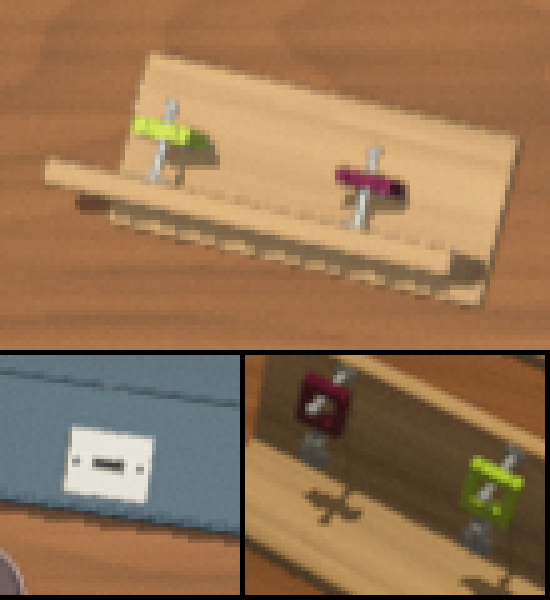

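Crop: lime head about (138.5,191.5) full px, its peg ball (139.4,186), plum ball (180,196); slot dark bar near (317,222.5). Lime hangs on the left peg.

```bash
python3 - <<'E'
from h import *
c=cam("top")
f=lambda x,y,z:plane(c,x/5+105-.4,y/5+165-.4,z)
bl=f(172,105,.108);br=f(375,155,.108);d=bl-br;print("balls",bl,br,np.linalg.norm(d),"yaw",np.degrees(np.arctan2(-d[0],d[1])))
e1=f(60,160,.118);e2=f(447,250,.118);d=e1-e2;print("board yaw",np.degrees(np.arctan2(-d[0],d[1])),e1,e2,np.linalg.norm(d))
print("head top",f(135,122,.1175),f(190,133,.1175),f(135,138,.1175))
print("slot",plane(c,290+108/4-.4,195+110/4-.4,.099))
# wrist cam
m=cam("wrist");print("wrist",m[0][0,0],m[2],r.get_state()["tcp_pos"],m[1].round(3))
E
```

```text
balls [0.56327086 0.36716516 0.108     ] [0.53656892 0.25951785 0.108     ] 0.11090959128924066 yaw -13.931052605892877
board yaw -13.13084111560233 [0.53327173 0.42190365 0.118     ] [0.48593141 0.21896565 0.118     ] 0.20838650337081469
head top [0.5531703  0.38324758 0.1175    ] [0.54732612 0.3542847  0.1175    ] [0.54477085 0.38305253 0.1175    ]
slot [ 0.46685421 -0.09990129  0.099     ]
wrist 325.19226210127806 [0.35474545 0.57720501 0.38456755] [0.28967253 0.60922783 0.2367168 ] [[-0.43  -0.903  0.001]
 [-0.869  0.414  0.271]
 [-0.245  0.116 -0.963]]
```

Call:
drive_tool(
  increments=[
    [[1,0.46,0.145,0,0],[1,0.93,0.29,0,0]],
  ],
)

```text
time_s: 0.35
tcp_pos: [0.3759, 0.5295, 0.2368]
eef_rot: [179.9, -0.0, -25.3]
contact_force: [0.5, -0.3, -0.0]
gripper_width: 0.0875
gripper_force: 0.0
```

Call:
drive_tool(
  increments=[
    [[1,0.46,0.145,0,0],[1,0.93,0.29,0,0]],
  ],
)

```text
time_s: 0.6
tcp_pos: [0.4624, 0.4495, 0.2373]
eef_rot: [180.0, 0.0, -25.4]
contact_force: [0.4, -0.2, -0.3]
gripper_width: 0.0878
gripper_force: 0.0
```

Call:
drive_tool(
  increments=[
    [[0.2,0.46,0.145,0.15,-0.017],[0.2,0.93,0.29,0.31,-0.0333],[0.2,0.93,0.29,0.31,-0.0333],[0.2,0.93,0.29,0.31,-0.0333]],
  ],
)

```text
time_s: 1.1
tcp_pos: [0.5475, 0.3713, 0.2]
eef_rot: [180.0, 0.0, -13.5]
contact_force: [-0.9, -0.1, 0.7]
gripper_width: 0.0546
gripper_force: 0.0
```

```bash
python3 - <<'E'
from h import *
s=r.get_state();print(s["tcp_pos"],s["eef_rot"],s["contact_force"],s["gripper_width"])
im=capture("wrist");cv2.imwrite("pics/w1.png",im[:,:,::-1]);c=cam("wrist")
print(proj(c,[.547,.371,.108],True),proj(c,[.5633,.3672,.108],True),proj(c,[.547,.371,.1175],True))
E
```

```text
[0.54749713 0.37126366 0.20000686] [ 1.79969319e+02  1.97791376e-02 -1.35383295e+01] [-0.88572041 -0.10091825  0.70994842] 0.05456193560352518
[278.99075586 211.43921825] [278.85039079 190.2910678 ] [278.98761393 215.11484812]
```

View pics/w1.png

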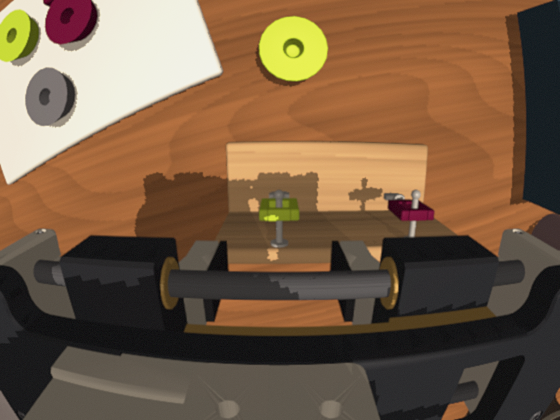

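Wrist view: lime head around (279,209), its ball at (279,193), peg foot (279,244), matching the prediction; the plum key is at (411,210).

```bash
python3 - <<'E'
from h import *
a=cv2.imread("pics/w1.png");c=cam("wrist")
hsv=cv2.cvtColor(a,cv2.COLOR_BGR2HSV);m=cv2.inRange(hsv,(25,120,60),(45,255,255));m[:180]=0;m[240:]=0;m[:,:240]=0;m[:,320:]=0
for y in range(190,228):
    x=np.where(m[y])[0]
    if len(x):print(y,x.min(),x.max(),len(x),np.median(hsv[y,x,2]))
for p in[(259,222),(299,222),(279,192),(279,244)]:print(p,plane(c,*p,.1175 if p[0]!=279 else .108,True))
E
```

```text
198 263 295 12 98.0
199 262 296 27 91.0
200 261 296 29 96.0
201 261 296 30 99.0
202 261 296 30 98.5
203 261 297 31 96.0
204 260 297 31 95.0
205 260 297 31 93.0
206 260 297 31 92.0
207 260 297 32 91.0
208 260 298 39 93.0
209 260 298 39 107.0
210 259 298 40 124.0
211 259 298 40 132.0
212 259 299 41 132.0
213 259 299 41 131.0
214 259 299 41 131.0
215 259 299 41 130.0
216 259 299 41 130.0
217 259 299 41 130.0
218 259 299 41 131.0
219 259 298 40 127.0
220 260 297 38 106.0
221 265 275 10 119.5
(259, 222) [0.54522383 0.38683212 0.1175    ]
(299, 222) [0.53823425 0.35767747 0.1175    ]
(279, 192) [0.56197841 0.36740033 0.108     ]
(279, 244) [0.52060334 0.37732264 0.108     ]
```

Call:
drive_tool(
  increments=[
    [[0.2,0,0,0.3,0],[0.2,0,0,0.6,0],[0.2,0,0,0.875,0],[0.2,0,0,0.875,0]],
  ],
  squeeze=10,
)

```text
time_s: 1.65
tcp_pos: [0.5453, 0.3717, 0.0934]
eef_rot: [179.8, 0.1, -13.4]
contact_force: [0.5, -0.3, 0.3]
gripper_width: 0.0526
gripper_force: 0.0
```

Call:
drive_tool(
  increments=[
    [[-0.2,0,0,0,0],[-0.5,0,0,0,0],[-0.5,0,0,0,0],[-0.5,0,0,0,0]],
  ],
  squeeze=10,
)

```text
time_s: 2.15
tcp_pos: [0.5479, 0.3721, 0.0967]
eef_rot: [-179.9, -0.1, -13.4]
contact_force: [-1.2, 2.0, 5.3]
gripper_width: 0.0299
gripper_force: 10.0
```

Call:
drive_tool(
  increments=[
    [[-0.6,0,0,0,0],[-0.6,0,0,0,0],[-0.6,0,0,0,0]],
  ],
  squeeze=35,
)

```text
time_s: 2.52
tcp_pos: [0.5479, 0.3721, 0.0966]
eef_rot: [-179.9, -0.1, -13.4]
contact_force: [-1.3, 0.9, 5.9]
gripper_width: 0.0297
gripper_force: 35.0
```

```bash
python3 - <<'E'
from h import *
s=r.get_state();print(s["tcp_pos"],s["eef_rot"],s["contact_force"],s["moment"],s["gripper_width"])
im=capture("wrist");b=im[:,:,::-1];cv2.imwrite("pics/w2.png",cv2.resize(b[150:300,180:380],None,fx=3,fy=3))
E
```

```text
[0.54789244 0.37212095 0.09662651] [-1.79906260e+02 -6.32550644e-02 -1.34254441e+01] [-1.31197596  0.88463955  5.94742648] [0.23625701 0.67119935 0.01150434] 0.029732500668206787
```

View pics/w2.png

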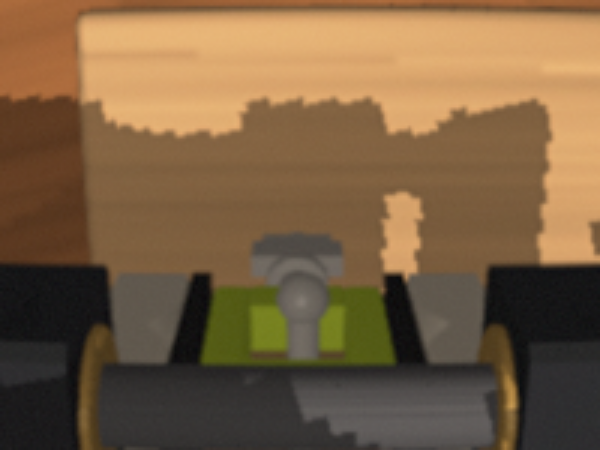

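Call:
drive_tool(
  increments=[
    [[-0.6,0,0,-0.035,0],[-0.6,0,0,-0.072,0],[-0.6,0,0,-0.072,0],[-0.6,0,0,-0.072,0]],
  ],
)

```text
time_s: 3.08
tcp_pos: [0.5473, 0.3714, 0.1038]
eef_rot: [180.0, 0.0, -13.4]
contact_force: [0.1, -0.4, -0.6]
gripper_width: 0.0295
gripper_force: 35.0
```

```bash
python3 - <<'E'
from h import *
s=r.get_state();print(s["tcp_pos"],s["eef_rot"],s["contact_force"],s["moment"],s["gripper_width"])
E
```

```text
[0.54730343 0.37141098 0.10383811] [ 1.79988167e+02  1.07731387e-02 -1.34471852e+01] [ 0.08058006 -0.42934076 -0.59490064] [-0.0614469   0.04704242  0.01449161] 0.02949828141813723
```

Call:
drive_tool(
  increments=[
    [[-0.6,0.1,0,-0.072,0],[-0.6,0.22,0,-0.072,0],[-0.6,0.34,0,-0.072,0],[-0.6,0.45,0,-0.072,0],[-0.6,0.45,0,-0.072,0]],
  ],
)

```text
time_s: 3.7
tcp_pos: [0.6013, 0.3584, 0.1127]
eef_rot: [-180.0, -0.0, -13.5]
contact_force: [-0.6, 0.6, -0.3]
gripper_width: 0.0297
gripper_force: 35.0
```

```bash
python3 - <<'E'
from h import *
s=r.get_state();print(s["tcp_pos"],s["eef_rot"],s["contact_force"],s["moment"],s["gripper_width"])
E
```

```text
[0.60128816 0.35842157 0.11269927] [-1.79983539e+02 -2.88908070e-02 -1.35235939e+01] [-0.63473033  0.60451003 -0.29495594] [-0.02533714  0.05575249 -0.00517474] 0.029720011405420375
```

```bash
python3 - <<'E'
from h import *
b=capture("wrist")[:,:,::-1];s=capture("scene")[:,:,::-1];c=cam("scene");w=cam("wrist")
t=np.array([.6013,.3584,.1127]);k=t-[0,0,.0271]
u,v=proj(c,k).astype(int);print(u,v,"tip,origin,headtop scene",[proj(c,k+[0,0,z]).round(1) for z in(-.0248,0,.048)],"wrist",[proj(w,k+[0,0,z],True).round(1) for z in(-.0248,0,.012,.048)])
o=np.zeros((600,800,3),np.uint8);o[:,:400]=cv2.resize(b[170:290,240:320],(400,600),interpolation=3)
o[:,400:]=cv2.resize(s[v-60:v+30,u-30:u+30],(400,600),interpolation=3)
cv2.imwrite("pics/w3.png",o)
E
```

```text
414 277 tip,origin,headtop scene [array([412.1, 284.6]), array([414.1, 277.7]), array([418.4, 263.6])] wrist [array([277.4, 227.7]), array([277.2, 242. ]), array([277.1, 250.3]), array([276.6, 282.5])]
```

View pics/w3.png

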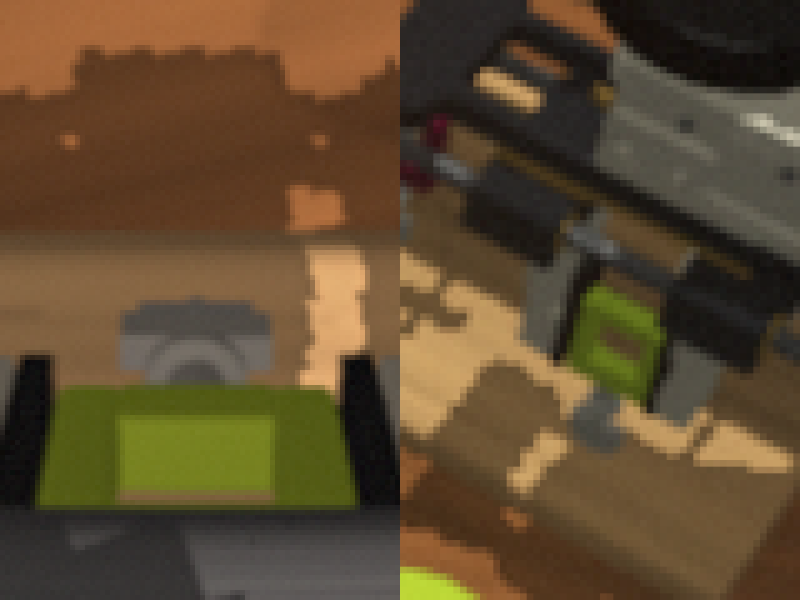

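Key is held upright, bits at wrist px about (279,232); head edge about 1.5 px off the earlier view, so slight shift at most. On to the lock.

Call:
drive_tool(
  increments=[
    [[-0.6,0,0,-0.36,0],[-0.6,0,0.2,-0.73,0],[-0.6,0,0.6,-0.73,0],[-0.6,-0.05,0.995,-0.73,0]],
  ],
)

```text
time_s: 4.3
tcp_pos: [0.5657, 0.2435, 0.201]
eef_rot: [-179.9, -0.0, -13.4]
contact_force: [-0.0, -0.0, -1.0]
gripper_width: 0.0299
gripper_force: 35.0
```

Call:
drive_tool(
  increments=[
    [[-0.6,-0.025,0.5,0,0],[-0.6,-0.05,0.995,0,0]],
  ],
)

```text
time_s: 4.55
tcp_pos: [0.5316, 0.1282, 0.2006]
eef_rot: [-180.0, -0.0, -13.4]
contact_force: [0.6, -0.2, -0.6]
gripper_width: 0.0295
gripper_force: 35.0
```

Call:
drive_tool(
  increments=[
    [[-0.6,-0.025,0.5,0,0],[-0.6,-0.05,0.995,0,0]],
  ],
)

```text
time_s: 4.8
tcp_pos: [0.4981, 0.0134, 0.2008]
eef_rot: [-180.0, -0.1, -13.4]
contact_force: [0.8, 0.3, -0.4]
gripper_width: 0.0295
gripper_force: 35.0
```

Call:
drive_tool(
  increments=[
    [[-0.6,-0.025,0.4,0,-0.007],[-0.6,-0.05,0.8,0,-0.0147],[-0.6,-0.05,0.995,0,-0.0147],[-0.6,-0.05,0.995,0,-0.0147],[-0.6,-0.05,0.995,0,-0.0147]],
  ],
)

```text
time_s: 5.42
tcp_pos: [0.4656, -0.0996, 0.2005]
eef_rot: [-180.0, -0.0, -8.2]
contact_force: [1.1, -0.0, 0.5]
gripper_width: 0.0297
gripper_force: 35.0
```

```bash
python3 - <<'E'
from h import *
s=r.get_state();print(s["tcp_pos"],s["eef_rot"],s["contact_force"],s["moment"],s["gripper_width"])
w=cam("wrist");b=capture("wrist")[:,:,::-1];cv2.imwrite("pics/w4full.png",b)
t=s["tcp_pos"];k=t-[0,0,.0271]
print("slot",proj(w,[.4669,-.0999,.099],True),"tip",[proj(w,k+[0,0,z],True).round(1) for z in(-.0248,0,.012)])
cv2.imwrite("pics/w4.png",cv2.resize(b[130:290,200:360],(600,600),interpolation=3))
E
```

```text
[ 0.46564039 -0.0995659   0.20047646] [-1.79984081e+02 -3.69662956e-02 -8.15020934e+00] [ 1.09793922e+00 -7.35693625e-04  5.32011327e-01] [ 0.00940805 -0.04332398 -0.02363849] 0.029723141331127998
slot [278.01371881 206.69525186] tip [array([277.5, 229.4]), array([277.3, 243.8]), array([277.2, 252.2])]
```

View pics/w4.png

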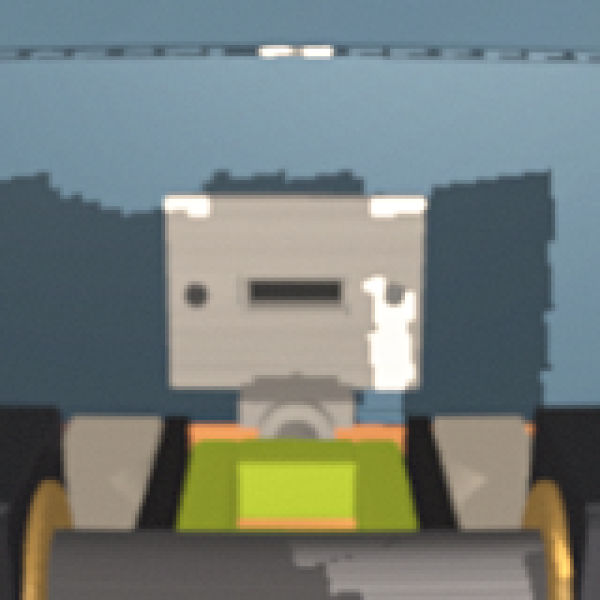

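Slot seen at wrist px (278.3,207.2), i.e. about (.4666,−.0993); the key sits about 1 mm back (−x) in the pads. Descend close, then feel.

Call:
drive_tool(
  increments=[
    [[-0.6,0.016,-0.004,0.1,0],[-0.6,0.016,-0.004,0.2,0],[-0.6,0.016,-0.004,0.3,0],[-0.6,0.016,-0.004,0.37,0],[-0.6,0.016,-0.004,0.37,0]],
  ],
)

```text
time_s: 6.1
tcp_pos: [0.467, -0.0998, 0.1549]
eef_rot: [180.0, 0.1, -8.1]
contact_force: [0.1, 0.2, 0.5]
gripper_width: 0.0294
gripper_force: 35.0
```

Call:
drive_tool(
  increments=[
    [[-0.6,0,0,0.01,0],[-0.6,0,0,0.02,0],[-0.6,0,0,0.03,0],[-0.6,0,0,0.042,0],[-0.6,0,0,0.042,0]],
  ],
)

```text
time_s: 6.72
tcp_pos: [0.4674, -0.0998, 0.1507]
eef_rot: [180.0, 0.0, -8.1]
contact_force: [-0.9, 0.5, -0.5]
gripper_width: 0.0301
gripper_force: 35.0
```

Call:
drive_tool(
  increments=[
    [[-0.6,0,0,0.008,0],[-0.6,0,0,0.016,0],[-0.6,0,0,0.025,0],[-0.6,0,0,0.025,0]],
  ],
)

```text
time_s: 7.22
tcp_pos: [0.4674, -0.0998, 0.1477]
eef_rot: [180.0, 0.0, -8.1]
contact_force: [0.2, -0.4, -0.6]
gripper_width: 0.0299
gripper_force: 35.0
```

Call:
drive_tool(
  increments=[
    [[-0.6,0,0,0.008,0],[-0.6,0,0,0.016,0],[-0.6,0,0,0.025,0],[-0.6,0,0,0.025,0]],
  ],
)

```text
time_s: 7.72
tcp_pos: [0.4675, -0.0998, 0.1447]
eef_rot: [180.0, 0.0, -8.1]
contact_force: [0.2, -0.6, -1.3]
gripper_width: 0.0292
gripper_force: 35.0
```

Call:
drive_tool(
  increments=[
    [[-0.6,0,0,0.008,0],[-0.6,0,0,0.016,0],[-0.6,0,0,0.016,0]],
  ],
)

```text
time_s: 8.1
tcp_pos: [0.4675, -0.0998, 0.1428]
eef_rot: [180.0, 0.0, -8.1]
contact_force: [0.2, 0.2, 0.6]
gripper_width: 0.0293
gripper_force: 35.0
```

Call:
drive_tool(
  increments=[
    [[-0.6,0,0,0.008,0],[-0.6,0,0,0.016,0],[-0.6,0,0,0.025,0],[-0.6,0,0,0.025,0]],
  ],
)

```text
time_s: 8.6
tcp_pos: [0.4674, -0.0998, 0.1398]
eef_rot: [180.0, 0.0, -8.1]
contact_force: [1.0, 0.1, 0.3]
gripper_width: 0.0299
gripper_force: 35.0
```

```bash
python3 - <<'E'
from h import *
s=r.get_state();print(s["contact_force"],s["moment"])
b=capture("wrist")[:,:,::-1];cv2.imwrite("pics/w5.png",cv2.resize(b[170:290,220:340],(600,600),interpolation=3))
E
```

```text
[0.99380253 0.05321391 0.32689828] [-0.06900233  0.04547031 -0.02206006]
```

View pics/w5.png

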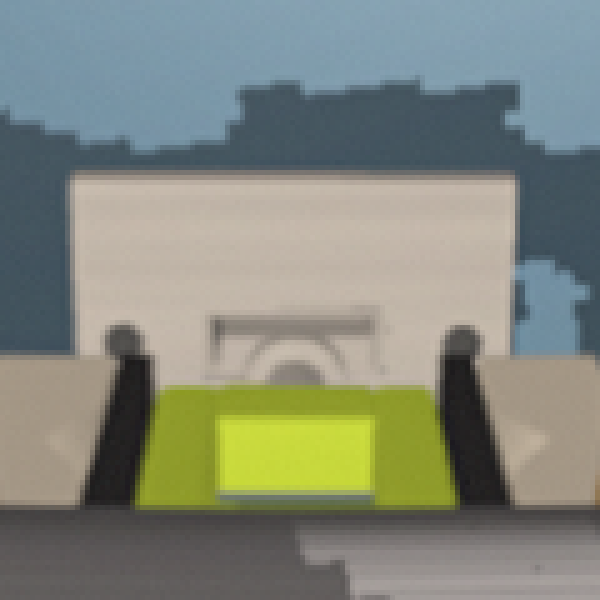

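Bits are entering the slot (slot about (279,235)), key a little to the right; nudge and go on down.

Call:
drive_tool(
  increments=[
    [[-0.6,0,-0.003,0.01,0],[-0.6,0,-0.003,0.02,0],[-0.6,0,-0.003,0.03,0],[-0.6,0,-0.003,0.042,0],[-0.6,0,-0.003,0.042,0]],
  ],
)

```text
time_s: 9.28
tcp_pos: [0.4675, -0.0994, 0.1347]
eef_rot: [180.0, 0.0, -8.1]
contact_force: [0.6, -0.7, -0.4]
gripper_width: 0.0299
gripper_force: 35.0
```

Call:
drive_tool(
  increments=[
    [[-0.6,0,0,0.01,0],[-0.6,0,0,0.02,0],[-0.6,0,0,0.03,0],[-0.6,0,0,0.03,0]],
  ],
)

```text
time_s: 9.78
tcp_pos: [0.4675, -0.0994, 0.1311]
eef_rot: [180.0, 0.0, -8.1]
contact_force: [-0.5, 0.4, 0.2]
gripper_width: 0.0297
gripper_force: 35.0
```

Call:
drive_tool(
  increments=[
    [[-0.6,0,0,0.01,0],[-0.6,0,0,0.02,0],[-0.6,0,0,0.03,0],[-0.6,0,0,0.03,0]],
  ],
)

```text
time_s: 10.28
tcp_pos: [0.4675, -0.0994, 0.1275]
eef_rot: [180.0, 0.0, -8.1]
contact_force: [0.5, -0.2, -0.3]
gripper_width: 0.0302
gripper_force: 35.0
```

Call:
drive_tool(
  increments=[
    [[-0.6,0,0,0.004,0],[-0.6,0,0,0.008,0],[-0.6,0,0,0.012,0],[-0.6,0,0,0.012,0]],
  ],
)

```text
time_s: 10.78
tcp_pos: [0.4676, -0.0994, 0.1267]
eef_rot: [180.0, -0.0, -8.1]
contact_force: [-1.2, 0.5, 5.4]
gripper_width: 0.03
gripper_force: 35.0
```

Call:
drive_tool(
  increments=[
    [[-0.6,0,0,0.003,0],[-0.6,0,0,0.003,0]],
  ],
)

```text
time_s: 11.02
tcp_pos: [0.4677, -0.0994, 0.1266]
eef_rot: [180.0, -0.0, -8.1]
contact_force: [-2.0, 0.3, 9.0]
gripper_width: 0.0298
gripper_force: 35.0
```

Call:
drive_tool(
  increments=[
    [[-0.6,0,0,0,0.015],[-0.6,0,0,0,0.03],[-0.6,0,0,0,0.03]],
  ],
)

```text
time_s: 11.4
tcp_pos: [0.4673, -0.0993, 0.1266]
eef_rot: [-180.0, 0.0, -19.0]
contact_force: [-4.5, 2.8, 10.4]
gripper_width: 0.0299
gripper_force: 35.0
```

```bash
python3 - <<'E'
from h import *
s=r.get_state();print(s["tcp_pos"],s["eef_rot"],s["contact_force"],s["moment"],s["gripper_width"])
E
```

```text
[ 0.46733351 -0.09929822  0.12655179] [-1.79999950e+02  7.58023795e-03 -1.90057469e+01] [-4.4539653   2.81528591 10.37371519] [1.06016124 1.80996816 0.00882569] 0.029915719596639384
```

Call:
drive_tool(
  increments=[
    [[-0.6,-0.006,0,-0.004,0],[-0.6,-0.006,0,-0.004,0.02],[-0.6,-0.006,0,-0.004,0.045],[-0.6,-0.006,0,-0.004,0.07],[-0.6,-0.006,0,-0.004,0.07]],
  ],
)

```text
time_s: 12.02
tcp_pos: [0.4671, -0.0992, 0.1267]
eef_rot: [-180.0, -0.0, -44.1]
contact_force: [-1.1, -0.0, 4.9]
gripper_width: 0.0296
gripper_force: 35.0
```

```bash
cat > st.py <<'E'
from h import *
s=r.get_state();print(s["time_s"],s["tcp_pos"].round(4) if hasattr(s["tcp_pos"],"round") else s["tcp_pos"],np.round(s["eef_rot"],1),np.round(s["contact_force"],1),np.round(s["moment"],3),s["gripper_width"])
E
python3 st.py
```

```text
12.025 [ 0.4671 -0.0992  0.1267] [-180.    -0.   -44.1] [-1.1 -0.   4.9] [0.06  0.54  0.005] 0.02963380236805029
```

```bash
python3 - <<'E'
from h import *
b=capture("wrist")[:,:,::-1].copy();cv2.imwrite("pics/w6f.png",b)
w4=cv2.imread("pics/w4full.png")
for a in(w4,b):
    m=cv2.inRange(cv2.cvtColor(a,cv2.COLOR_BGR2HSV),(25,120,60),(45,255,255));m[:235]=0;m[285:]=0;m[:,:240]=0;m[:,320:]=0
    for y in range(240,274,3):
        x=np.where(m[y])[0]
        if len(x):print(y,x.min(),x.max(),len(x),end=" | ")
    print()
print(r.get_state()["joint_torque"])
E
```

```text
249 251 305 55 | 252 250 307 58 | 255 249 308 60 | 258 249 309 61 | 261 248 309 62 | 264 248 310 63 | 267 247 310 64 | 270 246 311 34 | 
249 252 306 55 | 252 250 307 58 | 255 250 308 59 | 258 249 308 60 | 261 248 309 62 | 264 248 310 63 | 267 247 311 65 | 270 247 311 33 | 
[  0.08330212 -33.12906146  22.85068452   5.11094794   0.61955519
  -0.44801926]
```

Call:
drive_tool(
  increments=[
    [[-0.6,0,0,0,0.02],[-0.6,0,0,0,0.04],[-0.6,0,0,0,0.06],[-0.6,0,0,0,0.075],[-0.6,0,0,0,0.075]],
  ],
)

```text
time_s: 12.7
tcp_pos: [0.4671, -0.0993, 0.1266]
eef_rot: [-180.0, -0.0, -71.0]
contact_force: [-1.7, -0.9, 5.4]
gripper_width: 0.0297
gripper_force: 35.0
```

```bash
python3 st.py; python3 -c "
from h import *
print(r.get_state()['joint_torque'][5])"
```

```text
12.7 [ 0.4671 -0.0993  0.1266] [-180.   -0.  -71.] [-1.7 -0.9  5.4] [-0.099  0.551  0.028] 0.029704755173463125
-0.7138714380562305
```

Call:
drive_tool(
  increments=[
    [[-0.6,0,0,0,0.01],[-0.6,0,0,0,0.02],[-0.6,0,0,0,0.02]],
  ],
)

```text
time_s: 13.08
tcp_pos: [0.467, -0.0993, 0.1266]
eef_rot: [-180.0, -0.0, -78.1]
contact_force: [-1.6, -1.0, 5.7]
gripper_width: 0.0297
gripper_force: 35.0
```

```bash
cat >> st.py <<'E'
print(s["joint_torque"][5])
a=capture("top");np.save("top_now.npy",a)
b=cv2.imread("pics/top0.png")[:,:,::-1]
# handle & lid seam change
d=cv2.absdiff(a,b)[160:215,262:385].astype(int).sum(2);print("lid diff",(d>60).sum())
m=cv2.inRange(cv2.cvtColor(a,cv2.COLOR_RGB2HSV),(0,0,120),(180,70,255))[150:190,290:360];print("handle",np.argwhere(m).mean(0)+[150,290],m.sum()//255)
E
python3 st.py
```

```text
13.075 [ 0.467  -0.0993  0.1266] [-180.    -0.   -78.1] [-1.6 -1.   5.7] [-0.109  0.552  0.086] 0.0297192103501697
-0.5230063945055008
lid diff 3098
handle [171.02378929 321.55649958] 1177
```

Call:
drive_tool(
  increments=[
    [[-0.6,0,0,0,0.005],[-0.6,0,0,0,0.01],[-0.6,0,0,0,0.01]],
  ],
)

```text
time_s: 13.5
tcp_pos: [0.4671, -0.0993, 0.1266]
eef_rot: [-180.0, -0.0, -81.7]
contact_force: [-1.6, 0.1, 6.0]
gripper_width: 0.0296
gripper_force: 35.0
```

```bash
python3 st.py
```

```text
13.5 [ 0.4671 -0.0993  0.1266] [-180.    -0.   -81.7] [-1.6  0.1  6. ] [-0.124  0.597  0.12 ] 0.02958427800301778
-0.33819543197751045
lid diff 3094
handle [170.85147679 321.56624473] 1185
```

```bash
python3 - <<'E'
from h import *
b=capture("scene")[:,:,::-1];a=cv2.imread("pics/scene0.png")
o=np.hstack([cv2.resize(x[150:280,160:330],(400,306),interpolation=3) for x in(a,b)]);cv2.imwrite("pics/s7.png",o)
E
```

```text
(no output)
```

View pics/s7.png

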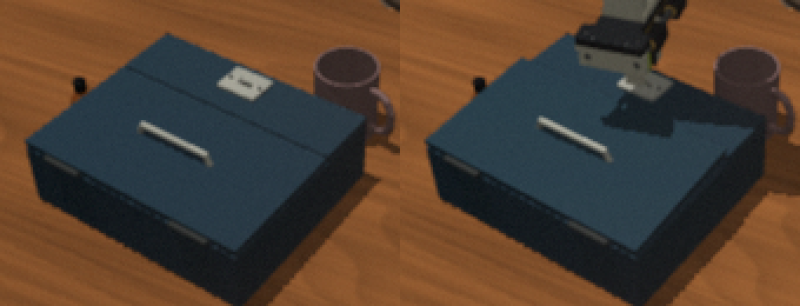

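The lid has sprung ajar (its front edge now stands above the ledge at both ends). A touch more to feel the stop.

Call:
drive_tool(
  increments=[
    [[-0.6,0,0,0,0.004],[-0.6,0,0,0,0.004]],
  ],
)

```text
time_s: 13.85
tcp_pos: [0.4671, -0.0993, 0.1266]
eef_rot: [-180.0, -0.0, -83.1]
contact_force: [-1.3, -0.3, 4.9]
gripper_width: 0.0295
gripper_force: 35.0
```

```bash
python3 st.py
```

```text
13.85 [ 0.4671 -0.0993  0.1266] [-180.    -0.   -83.1] [-1.3 -0.3  4.9] [-0.149  0.531  0.144] 0.02946747451464482
-0.29616935178637505
lid diff 3091
handle [171.01086048 321.61403509] 1197
```

Call:
drive_tool(
  increments=[
    [[-0.6,0,0,0,0.005],[-0.6,0,0,0,0.005]],
  ],
)

```text
time_s: 14.15
tcp_pos: [0.467, -0.0993, 0.1267]
eef_rot: [-180.0, -0.0, -85.0]
contact_force: [-1.5, 0.4, 5.7]
gripper_width: 0.0296
gripper_force: 35.0
```

```bash
python3 st.py
```

```text
14.15 [ 0.467  -0.0993  0.1267] [-180.   -0.  -85.] [-1.5  0.4  5.7] [-0.177  0.608  0.132] 0.02964067485841174
-0.33373880200088024
lid diff 3081
handle [171.16981132 321.26157804] 1166
```

Call:
drive_tool(
  increments=[
    [[-0.6,0,0,0,0.004],[-0.6,0,0,0,0.004]],
  ],
)

```text
time_s: 14.45
tcp_pos: [0.467, -0.0993, 0.1266]
eef_rot: [-180.0, -0.0, -86.4]
contact_force: [-1.3, 0.2, 5.9]
gripper_width: 0.0294
gripper_force: 35.0
```

```bash
python3 st.py
```

```text
14.45 [ 0.467  -0.0993  0.1266] [-180.    -0.   -86.4] [-1.3  0.2  5.9] [-0.127  0.571  0.117] 0.029427787458356825
-0.30023482628166676
lid diff 3066
handle [171.32182916 321.16307161] 1159
```

Call:
drive_tool(
  increments=[
    [[-0.6,0,0,0,0.004],[-0.6,0,0,0,0.004]],
  ],
)

```text
time_s: 14.75
tcp_pos: [0.467, -0.0993, 0.1266]
eef_rot: [-180.0, -0.0, -87.8]
contact_force: [-1.7, -0.5, 4.1]
gripper_width: 0.0294
gripper_force: 35.0
```

```bash
python3 st.py; python3 - <<'E'
from h import *
a=capture("wrist")[:,:,::-1].copy()
m=cv2.inRange(cv2.cvtColor(a,cv2.COLOR_BGR2HSV),(25,120,60),(45,255,255));m[:235]=0;m[285:]=0;m[:,:240]=0;m[:,320:]=0
for y in range(243,274,3):
        x=np.where(m[y])[0]
        if len(x):print(y,x.min(),x.max(),len(x),end=" | ")
E
```

```text
14.75 [ 0.467  -0.0993  0.1266] [-180.    -0.   -87.8] [-1.7 -0.5  4.1] [-0.133  0.557  0.153] 0.029360372143935744
-0.30177824199199677
lid diff 3068
handle [171.21885522 321.16498316] 1188
249 252 306 55 | 252 250 307 58 | 255 250 308 59 | 258 249 308 60 | 261 249 309 61 | 264 248 310 63 | 267 247 310 64 | 270 247 311 34 |
```

Call:
drive_tool(
  increments=[
    [[-0.6,0,0,0,0.003],[-0.6,0,0,0,0.003]],
  ],
)

```text
time_s: 15.1
tcp_pos: [0.467, -0.0994, 0.1266]
eef_rot: [-180.0, -0.0, -88.9]
contact_force: [-1.6, 0.3, 5.7]
gripper_width: 0.0297
gripper_force: 35.0
```

```bash
python3 st.py
```

```text
15.1 [ 0.467  -0.0994  0.1266] [-180.    -0.   -88.9] [-1.6  0.3  5.7] [-0.176  0.576  0.139] 0.02966056569038847
-0.2648106124252081
lid diff 3065
handle [171.33984707 321.4231096 ] 1177
```

Call:
drive_tool(
  increments=[
    [[-0.6,0,0,0,0.003],[-0.6,0,0,0,0.003]],
  ],
)

```text
time_s: 15.4
tcp_pos: [0.467, -0.0994, 0.1267]
eef_rot: [-180.0, -0.0, -90.0]
contact_force: [-0.9, -0.7, 5.1]
gripper_width: 0.0297
gripper_force: 35.0
```

```bash
python3 st.py
```

```text
15.4 [ 0.467  -0.0994  0.1267] [-180.   -0.  -90.] [-0.9 -0.7  5.1] [-0.132  0.557  0.13 ] 0.029688215136017035
-0.26537133380770683
lid diff 3066
handle [171.12425532 321.48595745] 1175
```

Call:
drive_tool(
  increments=[
    [[-0.6,0,0,0,-0.028],[-0.6,0,0,0,-0.056],[-0.6,0,0,0,-0.084],[-0.6,0,0,0,-0.112],[-0.6,0,0,0,-0.14]],
  ],
)

```text
time_s: 16.08
tcp_pos: [0.4671, -0.0992, 0.1266]
eef_rot: [-180.0, -0.0, -39.3]
contact_force: [-0.8, 0.4, 6.3]
gripper_width: 0.0297
gripper_force: 35.0
```

Call:
drive_tool(
  increments=[
    [[-0.6,0,0,-0.002,-0.025],[-0.6,0,0,-0.002,-0.05],[-0.6,0,0,-0.002,-0.075],[-0.6,0,0,-0.002,-0.0874],[-0.6,0,0,-0.002,-0.0874]],
  ],
)

```text
time_s: 16.7
tcp_pos: [0.4672, -0.0993, 0.1267]
eef_rot: [180.0, -0.0, -8.2]
contact_force: [0.4, -0.9, 3.9]
gripper_width: 0.0297
gripper_force: 35.0
```

```bash
python3 st.py
```

```text
16.7 [ 0.4672 -0.0993  0.1267] [180.   -0.   -8.2] [ 0.4 -0.9  3.9] [-0.414 -0.016 -0.023] 0.029721026148180986
0.7295661605894566
lid diff 2777
handle [174.21719457 318.56259427] 1326
```

Home. Draw it up gently, watching for a trap.

Call:
drive_tool(
  increments=[
    [[-0.6,0.001,0,-0.008,0],[-0.6,0.001,0,-0.016,0],[-0.6,0.001,0,-0.025,0],[-0.6,0.001,0,-0.025,0]],
  ],
)

```text
time_s: 17.25
tcp_pos: [0.467, -0.0991, 0.1296]
eef_rot: [-180.0, -0.0, -8.4]
contact_force: [-0.4, 0.9, -1.4]
gripper_width: 0.0295
gripper_force: 35.0
```

Call:
drive_tool(
  increments=[
    [[-0.6,0,0,-0.02,0],[-0.6,0,0,-0.04,0],[-0.6,0,0,-0.06,0],[-0.6,0,0,-0.06,0]],
  ],
)

```text
time_s: 17.75
tcp_pos: [0.4672, -0.0992, 0.137]
eef_rot: [-180.0, -0.0, -8.4]
contact_force: [0.0, 0.4, -0.6]
gripper_width: 0.0297
gripper_force: 35.0
```

```bash
python3 st.py
```

```text
17.75 [ 0.4672 -0.0992  0.137 ] [-180.    -0.    -8.4] [ 0.   0.4 -0.6] [ 0.036  0.007 -0.015] 0.02972620570251626
-0.00017183744603244122
lid diff 2903
handle [174.03807304 317.89044289] 1287
```

Call:
drive_tool(
  increments=[
    [[-0.6,0,0,-0.1,0],[-0.6,0,0,-0.25,0],[-0.6,0,0,-0.4,0],[-0.6,0,0,-0.525,0],[-0.6,0,0,-0.525,0]],
  ],
)

```text
time_s: 18.42
tcp_pos: [0.4677, -0.0991, 0.2011]
eef_rot: [-180.0, -0.1, -8.4]
contact_force: [0.1, 0.3, -0.6]
gripper_width: 0.0294
gripper_force: 35.0
```

Call:
drive_tool(
  increments=[
    [[-0.6,0.03,-0.2,0,0],[-0.6,0.08,-0.6,0,0],[-0.6,0.137,-0.984,0,0]],
  ],
)

```text
time_s: 18.8
tcp_pos: [0.5003, 0.0163, 0.1992]
eef_rot: [180.0, 0.0, -8.4]
contact_force: [0.9, 0.1, -0.0]
gripper_width: 0.0297
gripper_force: 35.0
```

Call:
drive_tool(
  increments=[
    [[-0.6,0.07,-0.49,0,0],[-0.6,0.137,-0.984,0,0]],
  ],
)

```text
time_s: 19.05
tcp_pos: [0.5338, 0.1313, 0.1991]
eef_rot: [180.0, 0.0, -8.4]
contact_force: [0.8, 0.1, -0.9]
gripper_width: 0.03
gripper_force: 35.0
```

Call:
drive_tool(
  increments=[
    [[-0.6,0.07,-0.49,0,0],[-0.6,0.137,-0.984,0,0]],
  ],
)

```text
time_s: 19.3
tcp_pos: [0.5673, 0.2459, 0.1989]
eef_rot: [180.0, 0.0, -8.4]
contact_force: [1.2, -0.1, 0.2]
gripper_width: 0.0296
gripper_force: 35.0
```

Call:
drive_tool(
  increments=[
    [[-0.6,0.06,-0.4,0,0.007],[-0.6,0.12,-0.8,0,0.0142],[-0.6,0.137,-0.984,0,0.0142],[-0.6,0.137,-0.984,0,0.0142],[-0.6,0.137,-0.984,0,0.0142]],
  ],
)

```text
time_s: 19.92
tcp_pos: [0.6003, 0.3579, 0.1988]
eef_rot: [179.9, 0.1, -13.5]
contact_force: [-0.7, -1.1, 0.1]
gripper_width: 0.03
gripper_force: 35.0
```

```bash
python3 st.py; python3 - <<'E'
from h import *
a=capture("wrist")[:,:,::-1].copy();cv2.imwrite("pics/w8f.png",a)
s=r.get_state();t=np.array(s["tcp_pos"]);y=np.radians(s["eef_rot"][2]);X=np.array([np.cos(y),np.sin(y)]);Y=np.array([np.sin(y),-np.cos(y)])
for P in([.5475,.3713],[.6013,.3584]):
    d=np.array(P)-t[:2];print("tool dx,dy mm",d@X*1e3,d@Y*1e3,"dz",(t[2]-.1041)*1e3)
E
```

```text
19.925 [0.6003 0.3579 0.1988] [ 1.799e+02  1.000e-01 -1.350e+01] [-0.7 -1.1  0.1] [-0.063  0.017 -0.013] 0.030034756594482733
-0.006233149470062926
lid diff 274
handle [179.3736356  322.40890008] 1191
tool dx,dy mm -54.791826220949396 -0.8922036795879114 dz 95.59360865914448
tool dx,dy mm 0.5331167112424852 -0.918462958087952 dz 95.59360865914448
```

Call:
drive_tool(
  increments=[
    [[-0.6,0,-0.0075,0.2,0],[-0.6,0,-0.0075,0.45,0],[-0.6,0,-0.0075,0.68,0],[-0.6,0,-0.0075,0.796,0],[-0.6,0,-0.0075,0.796,0]],
  ],
)

```text
time_s: 20.65
tcp_pos: [0.6008, 0.3587, 0.1037]
eef_rot: [179.9, 0.0, -13.5]
contact_force: [0.3, 0.2, -0.4]
gripper_width: 0.0297
gripper_force: 35.0
```

Call:
drive_tool(
  increments=[
    [[-0.6,0,0,0,0],[-0.6,0,0,0,0],[-0.6,0,0,0,0]],
  ],
)

```text
time_s: 21.02
tcp_pos: [0.6013, 0.3597, 0.1051]
eef_rot: [-179.9, -0.0, -13.5]
contact_force: [0.1, -0.9, -0.5]
gripper_width: 0.0297
gripper_force: 35.0
```

```bash
python3 - <<'E'
from h import *
a=capture("wrist")[:,:,::-1].copy();s=capture("scene")[:,:,::-1]
s0=r.get_state();t=s0["tcp_pos"];c=cam("scene");u,v=proj(c,np.array(t)).astype(int);print(t,s0["eef_rot"])
o=np.zeros((600,800,3),np.uint8);o[:,:400]=cv2.resize(a[170:290,240:320],(400,600),interpolation=3);o[:,400:]=cv2.resize(s[v-60:v+30,u-30:u+30],(400,600),interpolation=3);cv2.imwrite("pics/w9.png",o)
E
```

```text
[0.60108985 0.35958601 0.10471646] [-1.79965532e+02 -2.05803237e-02 -1.34725980e+01]
```

Call:
drive_tool(
  increments=[
    [[-0.6,0,0.009,0.004,0],[-0.6,0,0.009,0.004,0],[-0.6,-0.05,0.009,0.004,0],[-0.6,-0.1,0.009,0.004,0],[-0.6,-0.15,0.009,0.004,0]],
  ],
)

```text
time_s: 21.75
tcp_pos: [0.5827, 0.3628, 0.1038]
eef_rot: [-180.0, -0.0, -13.5]
contact_force: [-0.2, -0.0, -0.3]
gripper_width: 0.0297
gripper_force: 35.0
```

Call:
drive_tool(
  increments=[
    [[-0.6,-0.04,0,0,0],[-0.6,-0.08,0,0,0],[-0.6,-0.12,0,0,0],[-0.6,-0.12,0,0,0]],
  ],
)

```text
time_s: 22.25
tcp_pos: [0.5689, 0.3661, 0.1039]
eef_rot: [-180.0, -0.0, -13.5]
contact_force: [-0.3, 0.5, 0.5]
gripper_width: 0.0296
gripper_force: 35.0
```

```bash
python3 st.py
```

```text
22.25 [0.5689 0.3661 0.1039] [-180.    -0.   -13.5] [-0.3  0.5  0.5] [0.024 0.018 0.034] 0.029611702890434567
-0.05681630806066096
lid diff 270
handle [180.08993157 322.44183773] 1023
```

Call:
drive_tool(
  increments=[
    [[-0.6,-0.045,0,0,0],[-0.6,-0.09,0,0,0],[-0.6,-0.135,0,0,0],[-0.6,-0.175,0,0,0],[-0.6,-0.175,0,0,0]],
  ],
)

```text
time_s: 22.92
tcp_pos: [0.5484, 0.371, 0.1039]
eef_rot: [-180.0, -0.0, -13.4]
contact_force: [0.3, -0.3, -0.6]
gripper_width: 0.0298
gripper_force: 35.0
```

```bash
python3 st.py; python3 - <<'E'
from h import *
a=capture("wrist")[:,:,::-1];s=capture("scene")[:,:,::-1]
o=np.zeros((600,800,3),np.uint8);o[:,:400]=cv2.resize(a[170:290,240:320],(400,600),interpolation=3);o[:,400:]=cv2.resize(s[210:300,385:445],(400,600),interpolation=3);cv2.imwrite("pics/w10.png",o)
E
```

```text
22.925 [0.5484 0.371  0.1039] [-180.    -0.   -13.4] [ 0.3 -0.3 -0.6] [-0.037 -0.019 -0.034] 0.02980357653959908
-0.05989168770611286
lid diff 268
handle [180.37859609 322.55350978] 869
```

View pics/w10.png

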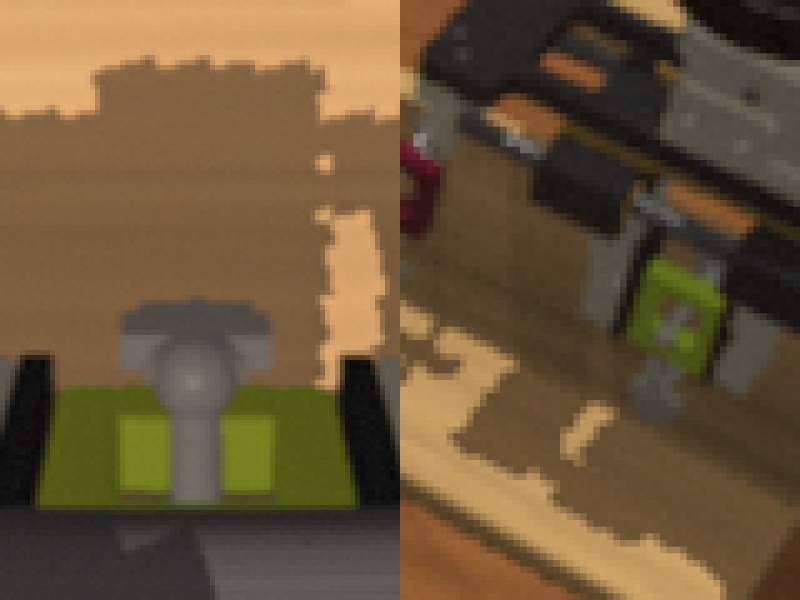

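The peg passes through the eye, centred (wrist (279,250)). Lower onto it.

Call:
drive_tool(
  increments=[
    [[-0.6,0,0,0.02,0],[-0.6,0,0,0.04,0],[-0.6,0,0,0.053,0],[-0.6,0,0,0.053,0]],
  ],
)

```text
time_s: 23.58
tcp_pos: [0.5488, 0.3707, 0.0973]
eef_rot: [180.0, 0.0, -13.5]
contact_force: [-0.4, 0.9, 0.3]
gripper_width: 0.0299
gripper_force: 35.0
```

Call:
drive_tool(
  increments=[
    [[-0.6,0,0,0.003,0],[-0.6,0,0,0.003,0],[-0.6,0,0,0.003,0]],
  ],
)

```text
time_s: 23.95
tcp_pos: [0.5488, 0.3708, 0.0972]
eef_rot: [-180.0, -0.0, -13.5]
contact_force: [0.0, -0.4, 1.5]
gripper_width: 0.0299
gripper_force: 35.0
```

Call:
drive_tool(
  increments=[
    [[-0.6,0,0,0,0],[-0.6,0,0,0,0],[-0.6,0,0,0,0]],
  ],
  squeeze=4,
)

```text
time_s: 24.32
tcp_pos: [0.5489, 0.3709, 0.0971]
eef_rot: [-180.0, -0.0, -13.5]
contact_force: [-0.3, 0.5, 1.3]
gripper_width: 0.0299
gripper_force: 4.0
```

Call:
drive_tool(
  increments=[
    [[-0.28,0,0,0,0],[-0.2,0,0,0,0],[-0.1,0,0,0,0],[0.2,0,0,0,0],[0.2,0,0,0,0]],
  ],
)

```text
time_s: 24.95
tcp_pos: [0.5488, 0.3708, 0.097]
eef_rot: [180.0, 0.0, -13.5]
contact_force: [0.4, 0.4, -0.1]
gripper_width: 0.0509
gripper_force: 0.0
```

Call:
drive_tool(
  increments=[
    [[0.2,0,0,-0.1,0],[0.2,0,0,-0.3,0],[0.2,0,0,-0.6,0],[0.2,0,0,-0.9,0],[0.2,0,0,-0.9,0]],
  ],
)

```text
time_s: 25.58
tcp_pos: [0.5503, 0.3721, 0.2099]
eef_rot: [-179.7, -0.2, -13.5]
contact_force: [0.3, -0.2, -0.8]
gripper_width: 0.0525
gripper_force: 0.0
```

```bash
python3 st.py; python3 - <<'E'
from h import *
w=capture("wrist")[:,:,::-1];s=capture("scene")[:,:,::-1];c=cam("wrist")
def lime(a,b):
    x0,x1,y0,y1=b;m=cv2.inRange(cv2.cvtColor(a.copy(),cv2.COLOR_BGR2HSV),(25,120,60),(45,255,255))[y0:y1,x0:x1];p=np.argwhere(m);return p.min(0)+[y0,x0],p.max(0)+[y0,x0],len(p)
print("wrist",lime(w,(240,320,180,240)),"before",lime(cv2.imread("pics/w1.png"),(240,320,180,240)))
print("scene",lime(s,(400,450,230,290)),"before",lime(cv2.imread("pics/scene0.png"),(400,450,230,290)))
a=cv2.imread("pics/scene0.png");d=cv2.absdiff(a,s).sum(2)
for n,(x,y,k) in dict(plum=(386,237,8),mug=(307,190,22),bottle=(195,190,8),mould=(386,317,18)).items():print(n,(d[y-k:y+k,x-k:x+k]>60).sum())
E
```

```text
25.575 [0.5503 0.3721 0.2099] [-179.7   -0.2  -13.5] [ 0.3 -0.2 -0.8] [-0.037  0.042  0.028] 0.05252934797666609
-0.001297992821491789
lid diff 284
handle [180.71623672 322.75113809] 659
wrist (array([198, 261]), array([219, 300]), 757) before (array([198, 259]), array([221, 299]), 817)
scene (array([250, 418]), array([268, 434]), 180) before (array([250, 418]), array([268, 434]), 178)
plum 0
mug 0
bottle 46
mould 0
```

```bash
python3 - <<'E'
from h import *
t=capture("top")[:,:,::-1];s=capture("scene")[:,:,::-1]
d=cv2.absdiff(cv2.imread("pics/top0.png"),t).sum(2);print("bottle top",(d[192:214,380:400]>60).sum(),"mug",(d[236:276,250:300]>60).sum())
p=cv2.imread("pics/s7.png")[:,400:];q=cv2.resize(s[150:280,160:330],(400,306),interpolation=3)
print("lid same as ajar view:",(cv2.absdiff(p,q).sum(2)[170:,20:330]>60).sum(),"vs shut",(cv2.absdiff(cv2.imread("pics/s7.png")[:,:400],q).sum(2)[170:,20:330]>60).sum())
print(r.get_state()["time_s"],job.close_job())
E
```

```text
bottle top 0 mug 0
lid same as ajar view: 0 vs shut 118
the job is handed in; nothing more can be done
25.825 None
```

The job is handed in at 25.8 s: the box is unlocked with its lid ajar, and the lime key is back on its left hook and released. The plum key, mug, bottle and mould look unmoved in before-and-after pictures. I turned the key about 82° with the moment steady near 0.14 N m and felt no sharp rise at the stop. While first taking the key off I lifted it about 9 mm too high, so it may have brushed the peg's ball and shifted about 1 mm in the grip.

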